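# Change over the dish trays of two reading stations

### The arm

A 6-joint arm with a two-finger parallel gripper is mounted at the origin on a cart in front of the work surface, level with it; the furniture and walls round the work are solid. World frame = base frame: x ahead of the robot, y to its left, z up, the work surface at z = 0. Lengths are in m, angles in rad, forces in N, time in s.
With the tool pointing down it reaches from about 0.15 to 0.775 m from the base axis. Payload 6.1 kg.
Tool frame: the origin (TCP) lies between the finger pads; the fingertips stand 14 mm ahead of it and the grasp point (between the pads) lies 5 mm behind it; z points along the fingers, y is the line along which they close (so a half turn about z gives the same grasp; the last joint's range is limited). The gripper opens to 85 mm and grips with 20 to 120 N. Pads are 22 mm wide; open, the fingers measure 114 mm over their backs; the gripper's body (76 mm by 85 mm) begins 54 mm behind the grasp point. The pads swing forward as they close: fully open they stand 13 mm farther back than shut.
Start: joints at [-1.296, 0.126, -0.04, 1.405, 0, 1.571], TCP at [0.142, -0.505, 0.245] pointing down, gripper open.
Joint ranges: [-2.72, 2.72], [-0.95, 1.95], [-1.27, 1.35], [-1.78, 2.02], [-1.46, 1.47], [-3.14, 3.14]. Speed limits (rad/s): [2.39, 2.39, 3.01, 3.14, 3.14, 3.14].

### API

Orientations are given as a rotation vector (axis times angle).
In Python, from rig import status, snapshot, manip gives the robot as it stands. The module is installed in compiled form; this text tells all that it offers.
- The arm moves only by the tool jog_arm, never from a script. Its argument "targets" is a list of rows, each an object with "rotation": the turn, a rotation vector about the world's x, y, z in degrees, a list of three; "delta_pos": the shift along the world's x, y, z in mm, a list of three; "fingers": the opening, from 0 (shut) to 1 (fully open). In form: [{"rotation": [rx, ry, rz], "delta_pos": [tx, ty, tz], "fingers": fingers}, ...]. A call has 1 to 8 rows; each row shifts and turns the commanded pose from where the row before left it; what a row does not reach is not made up. A row lasts 1/8 s, in which the tool goes at most 62.5 mm and 10.7 degrees, less where a joint would pass 70% of its speed; a pose out of reach is approached as far as the arm can. A call with a gripper value outside its range is refused whole. The fingers move at their own pace and stop on an object; "squeeze" is the grip in N (left out, the last holds). Time passes only in rows, so rows that do not move let the fingers close. It gives the time, the measured TCP pose, the force, the opening and the grip force at its end, in the units of the state.
- status.get_state(): the state, without advancing time (a new reading comes with each control period).
- snapshot(name): name is "side" or "top"; returns a dict with "frame" (480x640x3 uint8, red, green, blue), "depth" (480x640 float32, m along the optical axis (not along the pixel's ray), 0 where there is no reading), "mtx" (3x3 intrinsics, pixels), "world_from_camera" (4x4, takes a point from camera to world coordinates). Camera axes: x right, y down, z forward; pixel columns grow to the right and rows downward; lengths in m; the calibration is good to about 2 mm. A picture is of the moment at which its call begins.
- manip.sign_off(): hands the job in; it is judged then, once.
The state is a dict: "t": time; "joints": joint angles; "joint_velocities": joint speeds; "joint_torque": joint torques, N m; "position": TCP position; "eef_rot": TCP orientation; "ft_force": force on the tool from outside, world axes, zero at the start; "wrist_torque": the same for the moment, N m; "gripper_width": opening from 0.0 (shut) to 1.0 (fully open); "gripper_force": force on a finger pad.
Only numpy, scipy, OpenCV 4.12 (cv2) and the standard library are available. Lean on these libraries where they do the work, as an engineer would, in place of code of your own. Each camera call takes 0.05 s, during which the arm holds its last target. There are 200 camera calls.

### The job

Two dish reading stations stand side by side, each with a tray that slides out from under a bridge. First push the empty tray fully home to its stop, then hook a fingertip behind the upright front lip of the tray with the petri dish in it, draw that tray all the way out to its stop so that the dish can be collected, and move clear. Use only the fingertips: do not pinch the lips, do not touch or lift the dish (it rides along in its place), and leave everything else as it stands.

Things in the scene. Friction and masses are not known exactly. Their poses are not given: they have to be found in the camera images.
- dish_station: fixed station of the tray that carries the petri dish; the two look alike, side by side in either order, each slightly turned. Base 164x124 mm, side rails 20 mm high, a bridge across (48 mm in local x, 126 mm wide, underside 46, top 68 mm above the worktop). Origin: on the worktop under the bridge's middle. Local z up; the tray slides out along local -x, roughly toward the robot.
- dish_tray (a joint): how far the tray that carries the petri dish is drawn out along its station's local -x, m: 0 = fully home at the stop, 0.110 = fully out at the stop. Slides stiffly (about 2.5 N) and stays where left. Steel tray 104 mm wide, upper face of its floor 14 mm above the worktop. Starts fully home.
- dish_lip (a point): middle of the top edge of the upright front lip of the tray that carries the petri dish, 42 mm above the worktop; moves with the tray. The lip is 10 mm thick (5 mm either side of this point in local x: steel plate dish_tray_c0 behind, rubber dish_tray_c1 in front) and 100 mm wide. Behind it (+x): 45 mm of clear tray floor, then a 6 mm rim round the dish place. With the tray home it is 101 mm from the station's origin along local -x.
- empty_station: fixed station of the tray that carries nothing; the two look alike, side by side in either order, each slightly turned. Base 164x124 mm, side rails 20 mm high, a bridge across (48 mm in local x, 126 mm wide, underside 46, top 68 mm above the worktop). Origin: on the worktop under the bridge's middle. Local z up; the tray slides out along local -x, roughly toward the robot.
- empty_tray (a joint): how far the tray that carries nothing is drawn out along its station's local -x, m: 0 = fully home at the stop, 0.110 = fully out at the stop. Slides stiffly (about 2.5 N) and stays where left. Steel tray 104 mm wide, upper face of its floor 14 mm above the worktop. Starts 0.060 to 0.105 out.
- empty_lip (a point): middle of the top edge of the upright front lip of the tray that carries nothing, 42 mm above the worktop; moves with the tray. The lip is 10 mm thick (5 mm either side of this point in local x: steel plate empty_tray_c0 behind, rubber empty_tray_c1 in front) and 100 mm wide. Behind it (+x): 45 mm of clear tray floor, then a 6 mm rim round the dish place. With the tray home it is 101 mm from the station's origin along local -x.
- dish_place (a point): centre of the floor of the rimmed dish place (97 mm square) in the tray with the dish, 14 mm above the worktop; moves with the tray
- dish: closed petri dish with pale agar, 91 mm wide, 15 mm high, standing loose in the rimmed place of its tray, 14 mm above the worktop, under the reading bridge at the start; origin at the centre of its underside. It weighs about 20 g and rides along with its tray.
- sample_cup: bystander, loose: round sample cup with a lid, 62 mm wide, 66 mm high, between the stations; origin at the centre of its underside
- dropper_bottle: bystander, loose: small dropper bottle, 32 mm wide, 76 mm high, between the stations; origin at the centre of its underside
- marker: bystander, loose: marker pen lying flat, 130 mm long, 13 mm thick, near the front edge; origin at the centre of its underside
- spare_dish: bystander, loose: another petri dish, standing on the worktop to the left, 91 mm wide, 15 mm high; origin at the centre of its underside
- beaker: bystander, loose: beaker, 54 mm wide, 70 mm high, to the right; origin at the centre of its underside
- reagent_bottle: bystander, loose: reagent bottle, 46 mm wide, 96 mm high, to the left; origin at the centre of its underside
- timer: bystander, loose: bench timer lying flat, 62x66 mm, 20 mm high, to the right; origin at the centre of its underside
Not all that is in view belongs to the job. What is shaped like the dish but yellow is not meant.

How it is judged:
By the outcome, as a careful person would: the job done as asked, in the order asked, and still so for the second after the job is handed in, with the robot touching nothing.
It also fails if it takes over 45 s, if anything falls off the work surface, if the arm or the gripper's body presses on something with over 40 N, if the wrist force passes 120 N, or if a joint passes its speed limit or range.

## Working session

There is one attempt and no reset: what is moved stays moved. The work goes in short steps, Python scripts to look and compute and a tool call to move; the robot and the scene stay as the last step left them, time stands still between calls to the robot, and variables do not carry over. Pictures are saved under pics/ and viewed, at most 10 in all, crops included, and the job is handed in when it is done.

Besides the shell and the picture viewer there is one more tool, called after "Call:" as name(argument=value, ...), one argument or row to a line, values as JSON. jog_arm: Moves the arm, as the interface text tells. Its arguments: {"type":"object","properties":{"targets":{"type":"array"},"squeeze":{"type":"number"}},"required":["targets"]}

```bash
mkdir -p pics; python3 - <<'E'
from rig import status, snapshot
import cv2,numpy as np
print(status.get_state())
for n in("top","side"):
    s=snapshot(n); cv2.imwrite(f"pics/{n}0.png",s["frame"][:,:,::-1]); np.savez(f"{n}0.npz",**s); print(s["mtx"],s["world_from_camera"])
E
```

```text
{'t': 0.0, 'joints': array([-1.29601489e+00,  1.26413254e-01, -4.06205745e-02,  1.40540063e+00,
       -9.51426012e-07,  1.57078907e+00]), 'joint_velocities': array([ 0.00020788,  0.00035481, -0.00013357, -0.00208367,  0.00084141,
        0.00167622]), 'joint_torque': array([ 2.18227695e-03, -4.35916400e+01,  3.52922595e+01,  1.72686693e-02,
        2.54493052e-04, -5.92654725e-07]), 'position': array([ 0.14234613, -0.50493087,  0.24450526]), 'eef_rot': array([-3.11037973e+00, -4.30058100e-01,  3.53706572e-04]), 'ft_force': array([-0.00968772,  0.78357819, -0.79742809]), 'wrist_torque': array([0.01524936, 0.04505885, 0.00026676]), 'gripper_force': 0.0, 'gripper_width': 0.9980271041236263}
[[468.90711112   0.         320.57911425]
 [  0.         468.90711112 237.90234974]
 [  0.           0.           1.        ]] [[-0.07399413 -0.9715491   0.2249827   0.25147911]
 [-0.99725764  0.07176192 -0.01809464  0.03010461]
 [ 0.00143464 -0.22570461 -0.97419473  1.40380522]
 [ 0.          0.          0.          1.        ]]
[[443.38938501   0.         315.26307264]
 [  0.         443.38938501 244.92710226]
 [  0.           0.           1.        ]] [[ 0.55390884  0.61918206 -0.55659552  1.1797226 ]
 [ 0.83246632 -0.42279941  0.3581068  -0.36266191]
 [-0.01359495 -0.66170555 -0.74964055  0.88336882]
 [ 0.          0.          0.          1.        ]]
```

View pics/top0.png

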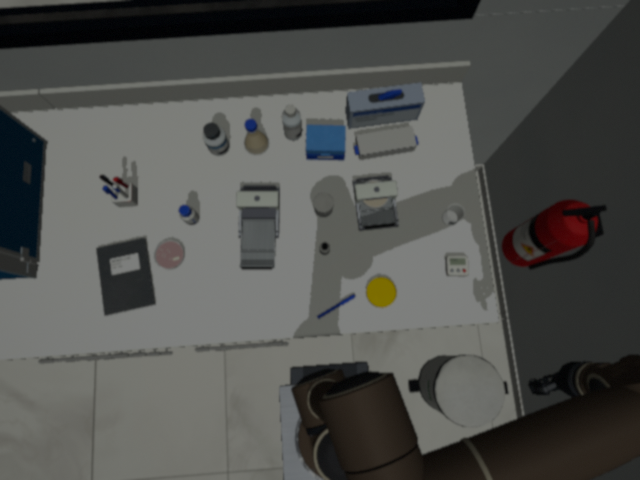

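View pics/side0.png

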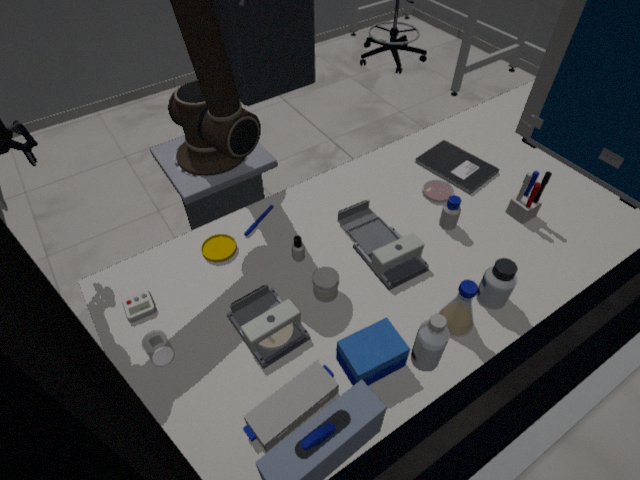

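The top view shows the empty tray drawn out at the left station (bridge ~(258,198), lip ~(257,265)). The dish station is on the right (bridge ~(376,188), lip ~(379,225)). I'll enlarge these.

```bash
python3 - <<'E'
import cv2
a=cv2.imread("pics/top0.png")[165:280,225:415]; cv2.imwrite("pics/topc.png",cv2.resize(a,None,fx=4.2,fy=4.2,interpolation=cv2.INTER_CUBIC))
a=cv2.imread("pics/side0.png")[195:365,220:435]; cv2.imwrite("pics/sidec.png",cv2.resize(a,None,fx=3.5,fy=3.5,interpolation=cv2.INTER_CUBIC))
E
```

```text
(no output)
```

View pics/topc.png

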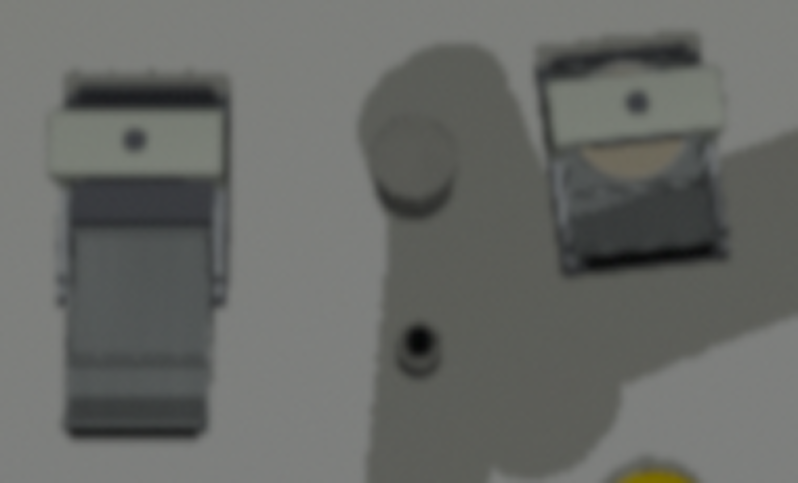

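View pics/sidec.png

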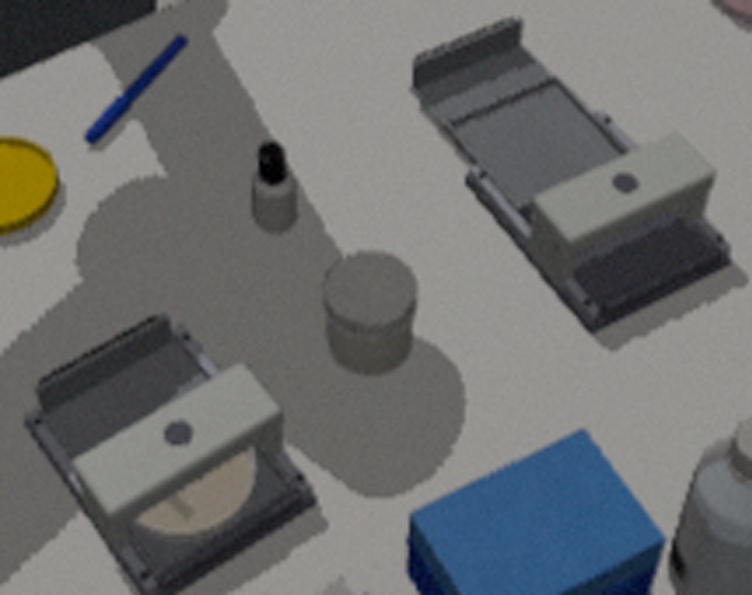

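```bash
cat >h.py <<'E'
import numpy as np,cv2
def cloud(s):
    v,u=np.mgrid[:480,:640]; K=s["mtx"]; d=s["depth"]
    P=np.stack([(u-K[0,2])/K[0,0]*d,(v-K[1,2])/K[1,1]*d,d],-1); T=s["world_from_camera"]
    return P@T[:3,:3].T+T[:3,3]
def ray(s,uv,z):
    K=s["mtx"];T=s["world_from_camera"];uv=np.atleast_2d(uv).astype(float)
    r=np.c_[(uv[:,0]-K[0,2])/K[0,0],(uv[:,1]-K[1,2])/K[1,1],np.ones(len(uv))]@T[:3,:3].T
    return T[:3,3]+r*((z-T[2,3])/r[:,2])[:,None]
E
python3 - <<'E'
from h import *
np.set_printoptions(precision=4,suppress=True)
top=dict(np.load("top0.npz"));side=dict(np.load("side0.npz"))
tc=lambda l:np.array(l)/4.2+[225,165]-.5+.5/4.2
sc=lambda l:np.array(l)/3.5+[220,195]-.5+.5/3.5
print("bridge side L",ray(side,sc([(533,202),(678,135),(714,172),(572,240)]),.068))
print("bridge side R",ray(side,sc([(76,462),(243,366),(282,408),(118,512)]),.068))
print("lip side L",ray(side,sc([(414,63),(518,20)]),.042)," R",ray(side,sc([(38,384),(163,317)]),.042))
print("bridge top L",ray(top,tc([(50,110),(226,108),(222,180),(50,178)]),.068))
print("bridge top R",ray(top,tc([(545,80),(718,65),(724,128),(553,146)]),.068))
for n,s in(("top",top),("side",side)):
    P=cloud(s); 
    for nm,b in(("L",(.1,.3)),("R",(-.25,-.05))):
        for zz in((.060,.076),(.034,.047)):
            m=(P[...,2]>zz[0])&(P[...,2]<zz[1])&(P[...,1]>b[0])&(P[...,1]<b[1])&(P[...,0]>.25)&(P[...,0]<.62)
            q=P[m]; print(n,nm,zz,len(q),cv2.minAreaRect(q[:,:2].astype(np.float32)*1000) if len(q)>5 else 0, q.mean(0) if len(q) else 0)
E
```

```text
bridge side L [[0.6713 0.1265 0.068 ]
 [0.6802 0.2512 0.068 ]
 [0.7208 0.248  0.068 ]
 [0.7125 0.1272 0.068 ]]
bridge side R [[ 0.6781 -0.23    0.068 ]
 [ 0.6752 -0.11    0.068 ]
 [ 0.7155 -0.1063  0.068 ]
 [ 0.7223 -0.2251  0.068 ]]
lip side L [[0.4927 0.1543 0.042 ]
 [0.4997 0.2504 0.042 ]]  R [[ 0.5963 -0.2194  0.042 ]
 [ 0.5951 -0.1257  0.042 ]]
bridge top L [[0.7228 0.2455 0.068 ]
 [0.7151 0.1203 0.068 ]
 [0.6619 0.126  0.068 ]
 [0.6723 0.2472 0.068 ]]
bridge top R [[ 0.7193 -0.1084  0.068 ]
 [ 0.7215 -0.2331  0.068 ]
 [ 0.6741 -0.2322  0.068 ]
 [ 0.6697 -0.1096  0.068 ]]
top L (0.06, 0.076) 0 0 0
top L (0.034, 0.047) 102 ((494.8528137207031, 201.93606567382812), (96.45567321777344, 9.32437515258789), 86.03367614746094) [0.4955 0.2021 0.0393]
top R (0.06, 0.076) 0 0 0
top R (0.034, 0.047) 115 ((597.9503173828125, -175.32118225097656), (12.07565689086914, 99.83119201660156), 1.9669013023376465) [ 0.5974 -0.1753  0.0401]
side L (0.06, 0.076) 0 0 0
side L (0.034, 0.047) 136 ((493.8583984375, 205.34530639648438), (98.88004302978516, 14.250993728637695), 83.31391906738281) [0.4959 0.2054 0.0407]
side R (0.06, 0.076) 0 0 0
side R (0.034, 0.047) 209 ((595.9229125976562, -171.97129821777344), (13.416620254516602, 99.80360412597656), 2.624544620513916) [ 0.5973 -0.1736  0.0409]
```

```bash
python3 - <<'E'
from h import *
np.set_printoptions(precision=4,suppress=True)
for n in("top","side"):
    P=cloud(dict(np.load(n+"0.npz")))
    for nm,b in(("L",(.09,.29)),("R",(-.27,-.07))):
        for zz,xx in(((.061,.075),(.62,.78)),((.034,.047),(.42,.62))):
            m=(P[...,2]>zz[0])&(P[...,2]<zz[1])&(P[...,1]>b[0])&(P[...,1]<b[1])&(P[...,0]>xx[0])&(P[...,0]<xx[1])
            m=cv2.morphologyEx(m.astype(np.uint8),cv2.MORPH_OPEN,np.ones((2,2)))>0
            q=P[m]; k=np.polyfit(q[:,1],q[:,0],1)
            print(n,nm,zz,len(q),cv2.minAreaRect(q[:,:2].astype(np.float32)*1000), q.mean(0), "yaw",-np.degrees(np.arctan(k[0])))
E
```

```text
top L (0.061, 0.075) 634 ((484.3887634277344, 142.6240692138672), (500.9355773925781, 129.20411682128906), 11.322516441345215) [0.6893 0.1825 0.0756] yaw -19.430413080694315
top L (0.034, 0.047) 94 ((395.9277648925781, 113.80525207519531), (327.54693603515625, 64.79070281982422), 41.27911376953125) [0.4909 0.1998 0.0487] yaw -26.360137203528915
top R (0.061, 0.075) 634 ((523.6959228515625, -66.81968688964844), (125.2158432006836, 564.186279296875), 57.88801956176758) [ 0.6922 -0.1733  0.0724] yaw 18.198027439500738
top R (0.034, 0.047) 106 ((447.84759521484375, -68.29855346679688), (74.70518493652344, 432.890380859375), 53.592594146728516) [ 0.5921 -0.1786  0.0482] yaw 34.33111532291198
side L (0.061, 0.075) 834 ((885.6690673828125, -61.339630126953125), (111.14776611328125, 834.6837158203125), 36.71555709838867) [0.7012 0.1854 0.0696] yaw 14.740079155742944
side L (0.034, 0.047) 132 ((495.6908874511719, 220.50808715820312), (24.073062896728516, 126.02174377441406), 8.667991638183594) [0.4967 0.2083 0.0359] yaw -0.11854393855570075
side R (0.061, 0.075) 1194 ((888.1697998046875, -272.8639221191406), (126.45855712890625, 596.8877563476562), 60.91923522949219) [ 0.7028 -0.1705  0.0699] yaw 11.05071149873554
side R (0.034, 0.047) 203 ((596.6162719726562, -163.32920837402344), (22.142349243164062, 115.2377700805664), 13.179176330566406) [ 0.5987 -0.1727  0.0374] yaw 3.063800073324904
```

```bash
python3 - <<'E'
from h import *
np.set_printoptions(precision=4,suppress=True)
for n in("top","side"):
    P=cloud(dict(np.load(n+"0.npz")))
    for nm,b in(("L",(.09,.29)),("R",(-.27,-.07))):
        for zz,xx in(((.061,.075),(.62,.78)),((.034,.047),(.42,.62))):
            m=(P[...,2]>zz[0])&(P[...,2]<zz[1])&(P[...,1]>b[0])&(P[...,1]<b[1])&(P[...,0]>xx[0])&(P[...,0]<xx[1])
            q=P[m]; k=np.polyfit(q[:,1],q[:,0],1)
            print(n,nm,zz,len(q),cv2.minAreaRect(q[:,:2].astype(np.float32)*1000), q.mean(0), "yaw",-np.degrees(np.arctan(k[0])))
E
```

```text
top L (0.061, 0.075) 644 ((694.191162109375, 186.5615692138672), (125.60535430908203, 50.08909225463867), 85.31462860107422) [0.6948 0.1862 0.068 ] yaw -3.934713501966112
top L (0.034, 0.047) 102 ((494.8528137207031, 201.93606567382812), (96.45567321777344, 9.32437515258789), 86.03367614746094) [0.4955 0.2021 0.0393] yaw -4.331535610372326
top R (0.061, 0.075) 643 ((697.0179443359375, -171.62667846679688), (50.58740997314453, 126.8700942993164), 1.8835402727127075) [ 0.6967 -0.171   0.0682] yaw 1.9830334415303186
top R (0.034, 0.047) 115 ((597.9503173828125, -175.32118225097656), (12.07565689086914, 99.83119201660156), 1.9669013023376465) [ 0.5974 -0.1753  0.0401] yaw 1.862496507661496
side L (0.061, 0.075) 840 ((694.8621215820312, 189.75131225585938), (127.19995880126953, 49.08945083618164), 85.81265258789062) [0.6969 0.186  0.0687] yaw -3.511152539814162
side L (0.034, 0.047) 136 ((493.8583984375, 205.34530639648438), (98.88004302978516, 14.250993728637695), 83.31391906738281) [0.4959 0.2054 0.0407] yaw -4.594646532511286
side R (0.061, 0.075) 1195 ((696.76025390625, -168.6339569091797), (49.34531021118164, 125.56483459472656), 1.9079664945602417) [ 0.6988 -0.1709  0.0689] yaw 1.5963666213431456
side R (0.034, 0.047) 209 ((595.9229125976562, -171.97129821777344), (13.416620254516602, 99.80360412597656), 2.624544620513916) [ 0.5973 -0.1736  0.0409] yaw 1.6513012384155312
```

Depth fits give these poses:
- **Empty station (left):** origin (0.695, 0.187), yaw about −4.2°, lip at (0.4955, 0.202), so drawn out about 0.099.
- **Dish station (right):** origin (0.697, −0.171), yaw about +1.9°, lip at (0.597, −0.1745).

Next I move to the front of the empty lip with the fingers shut.

Call:
jog_arm(
  targets=[
    {"rotation":[0,0,0],"delta_pos":[10,25,0],"fingers":0},
    {"rotation":[0,0,-2],"delta_pos":[20,45,0],"fingers":0},
    {"rotation":[0,0,-2],"delta_pos":[20,45,0],"fingers":0},
    {"rotation":[0,0,-2],"delta_pos":[20,45,0],"fingers":0},
    {"rotation":[0,0,-2],"delta_pos":[20,45,0],"fingers":0},
    {"rotation":[0,0,-2],"delta_pos":[20,45,0],"fingers":0},
    {"rotation":[0,0,-2],"delta_pos":[20,45,0],"fingers":0},
    {"rotation":[0,0,-2],"delta_pos":[20,45,0],"fingers":0},
  ],
)

```text
t: 1.1
position: [0.2926, -0.1638, 0.2451]
eef_rot: [-3.141, -0.045, -0.0]
ft_force: [1.0, -0.1, -0.0]
gripper_width: -0.001
gripper_force: 0.0
```

Call:
jog_arm(
  targets=[
    {"rotation":[0,0,-2],"delta_pos":[20,45,0],"fingers":0},
    {"rotation":[0,0,-2],"delta_pos":[20,45,0],"fingers":0},
    {"rotation":[0,0,-2],"delta_pos":[20,45,0],"fingers":0},
    {"rotation":[0,0,0],"delta_pos":[20,45,0],"fingers":0},
    {"rotation":[0,0,0],"delta_pos":[20,45,0],"fingers":0},
    {"rotation":[0,0,0],"delta_pos":[20,45,0],"fingers":0},
    {"rotation":[0,0,0],"delta_pos":[20,45,0],"fingers":0},
    {"rotation":[0,0,0],"delta_pos":[0,0,0],"fingers":0},
  ],
)

```text
t: 2.1
position: [0.4333, 0.0428, 0.2445]
eef_rot: [-3.058, -0.07, 0.007]
ft_force: [0.7, 0.6, -0.2]
gripper_width: -0.003
gripper_force: 0.0
```

Call:
jog_arm(
  targets=[
    {"rotation":[0,0,0],"delta_pos":[0,0,0],"fingers":0},
    {"rotation":[0,0,0],"delta_pos":[0,0,0],"fingers":0},
  ],
)

```text
t: 2.35
position: [0.4317, 0.042, 0.2454]
eef_rot: [-3.058, -0.068, 0.005]
ft_force: [-0.2, 0.4, -0.5]
gripper_width: 0.001
gripper_force: 0.0
```

```bash
cat >st.py <<'E'
from rig import status
from scipy.spatial.transform import Rotation as R
import numpy as np
np.set_printoptions(precision=4,suppress=True)
s=status.get_state(); print(s["t"],s["joints"],s["position"],s["ft_force"]); print(R.from_rotvec(s["eef_rot"]).as_matrix())
E
python3 st.py
```

```text
2.35 [ 0.0436 -0.0465 -0.2216  1.3969  0.0825  3.1406] [0.4317 0.042  0.2454] [-0.1694  0.3614 -0.5222]
[[ 0.999   0.0443 -0.0049]
 [ 0.0445 -0.9956  0.0823]
 [-0.0012 -0.0824 -0.9966]]
```

Call:
jog_arm(
  targets=[
    {"rotation":[0,0,10],"delta_pos":[0,0,0],"fingers":0},
    {"rotation":[-4.7,0,0],"delta_pos":[0,0,0],"fingers":0},
    {"rotation":[0,0,10],"delta_pos":[4,20,0],"fingers":0},
    {"rotation":[0,0,10],"delta_pos":[4,20,0],"fingers":0},
    {"rotation":[0,0,10],"delta_pos":[4,20,0],"fingers":0},
    {"rotation":[0,0,10],"delta_pos":[4,20,0],"fingers":0},
    {"rotation":[0,0,10],"delta_pos":[4,20,0],"fingers":0},
    {"rotation":[0,0,10],"delta_pos":[4,20,0],"fingers":0},
  ],
)

```text
t: 3.35
position: [0.456, 0.1627, 0.2457]
eef_rot: [2.52, 1.86, -0.026]
ft_force: [0.8, -1.2, 0.1]
gripper_width: 0.002
gripper_force: 0.0
```

Call:
jog_arm(
  targets=[
    {"rotation":[0,0,10],"delta_pos":[4,20,0],"fingers":0},
    {"rotation":[0,0,10],"delta_pos":[0,20,0],"fingers":0},
    {"rotation":[0,0,10],"delta_pos":[0,0,0],"fingers":0},
    {"rotation":[0,0,10],"delta_pos":[0,0,0],"fingers":0},
    {"rotation":[0,0,10],"delta_pos":[0,0,0],"fingers":0},
    {"rotation":[0,0,10],"delta_pos":[0,0,0],"fingers":0},
    {"rotation":[0,0,10],"delta_pos":[0,0,0],"fingers":0},
    {"rotation":[0,0,10],"delta_pos":[0,0,0],"fingers":0},
  ],
)

```text
t: 4.35
position: [0.4599, 0.202, 0.2456]
eef_rot: [0.733, 3.036, -0.011]
ft_force: [-0.5, 0.1, -0.3]
gripper_width: 0.004
gripper_force: 0.0
```

Call:
jog_arm(
  targets=[
    {"rotation":[0,0,10],"delta_pos":[0,0,0],"fingers":0},
    {"rotation":[0,0,10],"delta_pos":[0,0,0],"fingers":0},
    {"rotation":[0,0,3],"delta_pos":[0,0,0],"fingers":0},
    {"rotation":[0,0,0],"delta_pos":[0,0,0],"fingers":0},
  ],
)

```text
t: 4.85
position: [0.46, 0.202, 0.2456]
eef_rot: [0.123, 3.12, -0.005]
ft_force: [-0.9, -0.4, -0.4]
gripper_width: 0.0
gripper_force: 0.0
```

```bash
python3 st.py
```

```text
4.85 [ 0.4203  0.0701 -0.101   1.3837 -0.0115  0.4989] [0.46   0.202  0.2456] [-0.8721 -0.4228 -0.4214]
[[-0.9967  0.0787  0.0192]
 [ 0.0786  0.9969 -0.004 ]
 [-0.0195 -0.0024 -0.9998]]
```

Call:
jog_arm(
  targets=[
    {"rotation":[0.2,1.1,0],"delta_pos":[0,3,0],"fingers":0},
    {"rotation":[0,0,0],"delta_pos":[0,0,-40],"fingers":0},
    {"rotation":[0,0,0],"delta_pos":[0,0,-40],"fingers":0},
    {"rotation":[0,0,0],"delta_pos":[0,0,-40],"fingers":0},
    {"rotation":[0,0,0],"delta_pos":[0,0,-40],"fingers":0},
    {"rotation":[0,0,0],"delta_pos":[0,0,-30],"fingers":0},
    {"rotation":[0,0,0],"delta_pos":[0,0,-16],"fingers":0},
    {"rotation":[0,0,0],"delta_pos":[0,0,0],"fingers":0},
  ],
)

```text
t: 5.85
position: [0.4597, 0.2054, 0.0386]
eef_rot: [-0.122, -3.137, 0.002]
ft_force: [0.4, 0.2, -0.3]
gripper_width: -0.006
gripper_force: 0.0
```

Call:
jog_arm(
  targets=[
    {"rotation":[0,0,0],"delta_pos":[8,-0.6,0],"fingers":0},
    {"rotation":[0,0,0],"delta_pos":[8,-0.6,0],"fingers":0},
    {"rotation":[0,0,0],"delta_pos":[8,-0.6,0],"fingers":0},
    {"rotation":[0,0,0],"delta_pos":[8,-0.6,0],"fingers":0},
  ],
)

```text
t: 6.35
position: [0.4927, 0.2033, 0.0397]
eef_rot: [-0.121, -3.139, -0.0]
ft_force: [-3.1, 1.1, 2.1]
gripper_width: -0.001
gripper_force: 1.3
```

Call:
jog_arm(
  targets=[
    {"rotation":[0,0,0],"delta_pos":[10,-0.7,0],"fingers":0},
    {"rotation":[0,0,0],"delta_pos":[10,-0.7,0],"fingers":0},
    {"rotation":[0,0,0],"delta_pos":[10,-0.7,0],"fingers":0},
    {"rotation":[0,0,0],"delta_pos":[10,-0.7,0],"fingers":0},
    {"rotation":[0,0,0],"delta_pos":[10,-0.8,0],"fingers":0},
    {"rotation":[0,0,0],"delta_pos":[10,-0.8,0],"fingers":0},
    {"rotation":[0,0,0],"delta_pos":[10,-0.8,0],"fingers":0},
  ],
)

```text
t: 7.22
position: [0.5628, 0.198, 0.0392]
eef_rot: [-0.121, -3.139, 0.001]
ft_force: [-2.8, 0.9, 1.4]
gripper_width: 0.003
gripper_force: 1.4
```

Call:
jog_arm(
  targets=[
    {"rotation":[0,0,0],"delta_pos":[4,-0.3,0],"fingers":0},
    {"rotation":[0,0,0],"delta_pos":[4,-0.3,0],"fingers":0},
    {"rotation":[0,0,0],"delta_pos":[2,0,0],"fingers":0},
  ],
)

```text
t: 7.6
position: [0.5722, 0.1973, 0.0392]
eef_rot: [-0.121, -3.139, 0.001]
ft_force: [-2.5, -0.1, 1.3]
gripper_width: -0.003
gripper_force: 1.3
```

Call:
jog_arm(
  targets=[
    {"rotation":[0,0,0],"delta_pos":[2,0,0],"fingers":0},
    {"rotation":[0,0,0],"delta_pos":[2,-0.3,0],"fingers":0},
  ],
)

```text
t: 7.85
position: [0.576, 0.197, 0.0392]
eef_rot: [-0.121, -3.139, 0.001]
ft_force: [-2.7, -0.1, 1.2]
gripper_width: 0.002
gripper_force: 1.3
```

Call:
jog_arm(
  targets=[
    {"rotation":[0,0,0],"delta_pos":[2,0,0],"fingers":0},
  ],
)

```text
t: 7.98
position: [0.5776, 0.1969, 0.0392]
eef_rot: [-0.121, -3.138, 0.001]
ft_force: [-8.8, -0.8, 6.1]
gripper_width: -0.002
gripper_force: 4.2
```

Call:
jog_arm(
  targets=[
    {"rotation":[0,0,0],"delta_pos":[2,0,0],"fingers":0},
  ],
)

```text
t: 8.1
position: [0.5777, 0.1969, 0.0391]
eef_rot: [-0.121, -3.134, 0.001]
ft_force: [-15.2, -1.1, 9.3]
gripper_width: 0.001
gripper_force: 7.5
```

The force has risen to 15 N with no further travel, so the empty tray is at its stop. I'll back off, lift, and cross over to the dish tray.

Call:
jog_arm(
  targets=[
    {"rotation":[0,0,0],"delta_pos":[-12,1,0],"fingers":0},
    {"rotation":[0,0,0],"delta_pos":[-20,1,0],"fingers":0},
    {"rotation":[0,0,0],"delta_pos":[-10,1,20],"fingers":0},
    {"rotation":[0,0,0],"delta_pos":[0,0,40],"fingers":0},
    {"rotation":[0,0,0],"delta_pos":[0,0,40],"fingers":0},
    {"rotation":[0,0,0],"delta_pos":[0,0,40],"fingers":0},
    {"rotation":[0,0,2],"delta_pos":[0,-30,10],"fingers":0},
    {"rotation":[0,0,2],"delta_pos":[5,-40,0],"fingers":0},
  ],
)

```text
t: 9.1
position: [0.5444, 0.1303, 0.1928]
eef_rot: [0.007, 3.136, 0.001]
ft_force: [0.1, -0.2, -0.7]
gripper_width: 0.001
gripper_force: 0.0
```

Call:
jog_arm(
  targets=[
    {"rotation":[0,0,2],"delta_pos":[10,-45,0],"fingers":0},
    {"rotation":[0,0,0],"delta_pos":[10,-45,0],"fingers":0},
    {"rotation":[0,0,0],"delta_pos":[10,-45,0],"fingers":0},
    {"rotation":[0,0,0],"delta_pos":[10,-45,0],"fingers":0},
    {"rotation":[0,0,0],"delta_pos":[10,-45,0],"fingers":0},
    {"rotation":[0,0,0],"delta_pos":[10,-45,0],"fingers":0},
    {"rotation":[0,0,0],"delta_pos":[10,-30,0],"fingers":0},
    {"rotation":[0,0,0],"delta_pos":[0,0,0],"fingers":0},
  ],
)

```text
t: 10.1
position: [0.6139, -0.1721, 0.1905]
eef_rot: [-0.038, 3.14, -0.003]
ft_force: [0.1, 1.4, 2.0]
gripper_width: 0.0
gripper_force: 0.0
```

```bash
python3 st.py
```

```text
10.1 [-0.2729  0.3437  0.1173  1.3423 -0.0011 -0.2972] [ 0.6139 -0.1721  0.1905] [0.0501 1.4164 1.9569]
[[-0.9997 -0.0244  0.0018]
 [-0.0244  0.9997 -0.0016]
 [-0.0017 -0.0016 -1.    ]]
```

Call:
jog_arm(
  targets=[
    {"rotation":[0,0,0],"delta_pos":[6,-1.5,0],"fingers":0},
    {"rotation":[0,0,0],"delta_pos":[0,0,-40],"fingers":0},
    {"rotation":[0,0,0],"delta_pos":[0,0,-40],"fingers":0},
    {"rotation":[0,0,0],"delta_pos":[0,0,-25],"fingers":0},
    {"rotation":[0,0,0],"delta_pos":[0,0,0],"fingers":0},
  ],
)

```text
t: 10.72
position: [0.6181, -0.1698, 0.0828]
eef_rot: [0.046, -3.137, -0.001]
ft_force: [-0.2, -0.1, 0.2]
gripper_width: 0.001
gripper_force: 0.0
```

```bash
python3 - <<'E'
from rig import snapshot
import cv2
s=snapshot("side"); a=s["frame"][200:380,200:400,::-1]; cv2.imwrite("pics/hook.png",cv2.resize(a,None,fx=3.2,fy=3.2,interpolation=cv2.INTER_CUBIC))
E
```

```text
(no output)
```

View pics/hook.png

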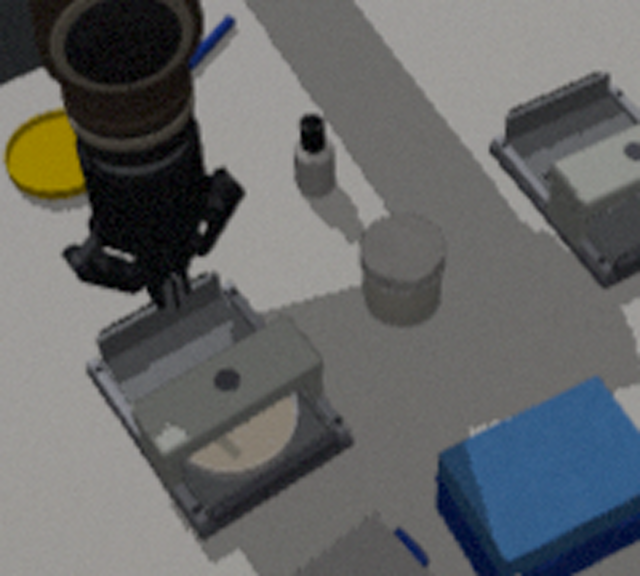

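The shut fingertips (~(175,290) in the crop) hang just behind the dish tray's lip, clear of the bridge. The empty tray is home at upper right. I'll lower the rest of the way and draw.

Call:
jog_arm(
  targets=[
    {"rotation":[0,0,0],"delta_pos":[1,-4,-22],"fingers":0},
    {"rotation":[0,0,0],"delta_pos":[0,0,-21],"fingers":0},
    {"rotation":[0,0,0],"delta_pos":[0,0,0],"fingers":0},
  ],
)

```text
t: 11.15
position: [0.6202, -0.1749, 0.0418]
eef_rot: [0.044, -3.141, 0.001]
ft_force: [-0.1, 0.3, 1.2]
gripper_width: -0.001
gripper_force: 0.0
```

Call:
jog_arm(
  targets=[
    {"rotation":[0,0,0],"delta_pos":[-4,0,0],"fingers":0},
    {"rotation":[0,0,0],"delta_pos":[-4,0,0],"fingers":0},
    {"rotation":[0,0,0],"delta_pos":[-4,-0.3,0],"fingers":0},
  ],
)

```text
t: 11.52
position: [0.6091, -0.1757, 0.0427]
eef_rot: [-0.043, 3.139, -0.001]
ft_force: [3.0, -0.1, 1.5]
gripper_width: -0.002
gripper_force: 1.3
```

Call:
jog_arm(
  targets=[
    {"rotation":[0,0,0],"delta_pos":[-5,-0.2,-1],"fingers":0},
    {"rotation":[0,0,0],"delta_pos":[-6,-0.2,-1],"fingers":0},
    {"rotation":[0,0,0],"delta_pos":[-7,-0.2,0],"fingers":0},
    {"rotation":[0,0,0],"delta_pos":[-7,-0.2,0],"fingers":0},
    {"rotation":[0,0,0],"delta_pos":[-7,-0.2,0],"fingers":0},
    {"rotation":[0,0,0],"delta_pos":[-7,-0.2,0],"fingers":0},
    {"rotation":[0,0,0],"delta_pos":[-7,-0.2,0],"fingers":0},
    {"rotation":[0,0,0],"delta_pos":[-7,-0.2,0],"fingers":0},
  ],
)

```text
t: 12.52
position: [0.5547, -0.1774, 0.0393]
eef_rot: [0.043, -3.141, 0.001]
ft_force: [3.1, -2.3, 1.6]
gripper_width: 0.0
gripper_force: 1.3
```

Call:
jog_arm(
  targets=[
    {"rotation":[0,0,0],"delta_pos":[-7,-0.2,0],"fingers":0},
    {"rotation":[0,0,0],"delta_pos":[-7,-0.2,0],"fingers":0},
    {"rotation":[0,0,0],"delta_pos":[-7,-0.2,0],"fingers":0},
    {"rotation":[0,0,0],"delta_pos":[-7,-0.2,0],"fingers":0},
    {"rotation":[0,0,0],"delta_pos":[-7,-0.2,0],"fingers":0},
    {"rotation":[0,0,0],"delta_pos":[-6,-0.2,0],"fingers":0},
  ],
)

```text
t: 13.28
position: [0.5137, -0.1785, 0.0393]
eef_rot: [0.043, -3.141, 0.001]
ft_force: [2.3, -1.5, 0.0]
gripper_width: -0.006
gripper_force: 1.3
```

Call:
jog_arm(
  targets=[
    {"rotation":[0,0,0],"delta_pos":[-4,-0.2,0],"fingers":0},
    {"rotation":[0,0,0],"delta_pos":[-3,0,0],"fingers":0},
    {"rotation":[0,0,0],"delta_pos":[-2,0,0],"fingers":0},
  ],
)

```text
t: 13.65
position: [0.5051, -0.1787, 0.0393]
eef_rot: [0.043, -3.141, 0.001]
ft_force: [3.3, -2.5, 0.0]
gripper_width: 0.002
gripper_force: 1.3
```

Call:
jog_arm(
  targets=[
    {"rotation":[0,0,0],"delta_pos":[-2,0,0],"fingers":0},
  ],
)

```text
t: 13.78
position: [0.5032, -0.1787, 0.0393]
eef_rot: [0.043, -3.141, 0.001]
ft_force: [3.5, -1.8, -0.1]
gripper_width: 0.005
gripper_force: 1.3
```

Call:
jog_arm(
  targets=[
    {"rotation":[0,0,0],"delta_pos":[-2,0,0],"fingers":0},
  ],
)

```text
t: 13.9
position: [0.5013, -0.1787, 0.0393]
eef_rot: [0.043, -3.141, 0.001]
ft_force: [8.1, -2.3, -1.4]
gripper_width: 0.001
gripper_force: 4.4
```

Call:
jog_arm(
  targets=[
    {"rotation":[0,0,0],"delta_pos":[-2,0,0],"fingers":0},
  ],
)

```text
t: 14.02
position: [0.5012, -0.1787, 0.0395]
eef_rot: [-0.044, 3.138, -0.0]
ft_force: [13.6, -2.8, -8.4]
gripper_width: 0.002
gripper_force: 6.6
```

Call:
jog_arm(
  targets=[
    {"rotation":[0,0,0],"delta_pos":[6,0,0],"fingers":0},
    {"rotation":[0,0,0],"delta_pos":[6,0,0],"fingers":0},
    {"rotation":[0,0,0],"delta_pos":[0,0,0],"fingers":0},
    {"rotation":[0,0,0],"delta_pos":[0,0,20],"fingers":0},
    {"rotation":[0,0,0],"delta_pos":[0,0,40],"fingers":0},
    {"rotation":[0,0,0],"delta_pos":[0,0,45],"fingers":0},
    {"rotation":[0,0,0],"delta_pos":[0,0,45],"fingers":0},
  ],
)

```text
t: 14.9
position: [0.5106, -0.1785, 0.1905]
eef_rot: [0.043, -3.14, 0.0]
ft_force: [1.3, -0.1, -0.2]
gripper_width: -0.0
gripper_force: 0.0
```

Call:
jog_arm(
  targets=[
    {"rotation":[0,0,0],"delta_pos":[-30,0,10],"fingers":0},
    {"rotation":[0,0,0],"delta_pos":[-40,0,10],"fingers":0},
    {"rotation":[0,0,0],"delta_pos":[-40,0,0],"fingers":0},
    {"rotation":[0,0,0],"delta_pos":[-40,0,0],"fingers":0},
    {"rotation":[0,0,0],"delta_pos":[0,0,0],"fingers":0},
  ],
)

```text
t: 15.52
position: [0.3589, -0.1783, 0.2096]
eef_rot: [0.041, -3.141, 0.001]
ft_force: [1.0, 0.4, 0.1]
gripper_width: -0.004
gripper_force: 0.0
```

```bash
python3 - <<'E'
from rig import snapshot
from h import *
s=snapshot("side"); cv2.imwrite("pics/end.png",s["frame"][:,:,::-1]); P=cloud(s)
for b in((.09,.29),(-.27,-.07)):
    m=(P[...,2]>.034)&(P[...,2]<.047)&(P[...,1]>b[0])&(P[...,1]<b[1])&(P[...,0]>.42)&(P[...,0]<.62); print(m.sum(),P[m].mean(0))
E
```

```text
153 [0.595806   0.19586062 0.04075587]
187 [ 0.48824488 -0.17618682  0.04074055]
```

View pics/end.png

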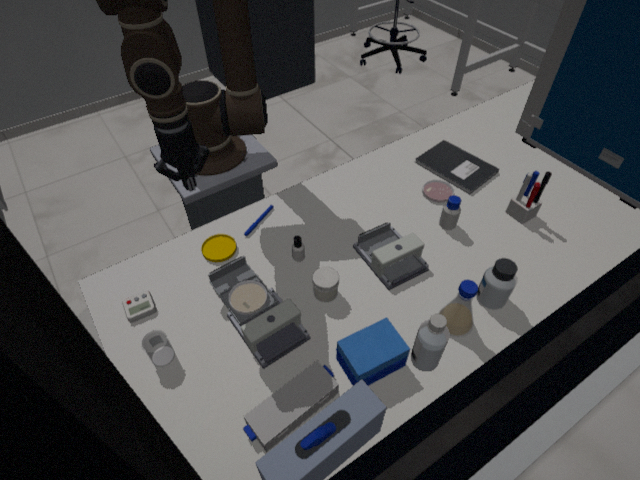

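The final view shows the dish tray fully out with its dish in place (~(248,298)), the empty tray home (~(390,252)), and the bystanders unmoved. The arm is clear.

```bash
python3 -c "
from rig import manip; print(manip.sign_off())"
```

```text
the job is handed in; nothing more can be done
None
```

I pushed the empty tray home to its stop, then drew the dish tray fully out to its stop with the dish still in its place. The arm moved clear and the job was handed in at about 15.6 s.

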